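Settle a navigation reference plate on its kinematic checking base

TASK

Pick up the three-footed aluminium reference plate by its black post, set it on the grey checking base with its blue-marked foot in the round cone seat, the next foot in the groove and the last on the flat seat, and keep hold of it, feeling it in gently, until all three feet are fully home. Then bear down on it with about 8 N for one to two seconds, never pushing it against the seats with more than about 15 N, let go and leave it sitting level. Leave everything else on the bench where it is.

Things in the scene. Friction and masses are not known exactly. Their poses are not given: they have to be found in the camera images.
- plate_grip (a point): Centre (half-way up) of the upright black rubber post on the reference plate: round, 20 mm diameter, 50 mm tall, standing on the plate's top face 25 mm below this point; grasp it here from above in any direction. z is up along the post; -x points to the blue-capped foot. The undersides of the ball feet are 52 mm below. The plate weighs 0.28 to 0.46 kg.
- foot_cone (a point): Centre of the steel ball foot (16 mm diameter) under the blue cap, the one that belongs in the cone: 56 mm from the post's axis along the plate's -x, 44 mm below plate_grip. The plate is Y-shaped, aluminium, 8 mm thick, all within 75 mm of the post's axis; caps 3.5 mm high on its top mark the feet.
- foot_groove (a point): Centre of the ball foot (16 mm diameter) that belongs in the groove: 28 mm along the plate's +x and 36 mm along its +y from the post's axis, 44 mm below plate_grip.
- foot_flat (a point): Centre of the ball foot (16 mm diameter) that belongs on the flat seat: 28 mm along the plate's +x and 36 mm along its -y, 44 mm below plate_grip.
- plinth: Fixed grey checking base, 190 x 150 mm (x, y), 30 mm high, blue stripe on top at its -x edge; origin at the centre of its underside. A T-shaped aluminium seat carrier is clamped on it, rigid but NOT exactly centred: up to 7 mm off in x and in y and up to 0.04 rad turned, differently each time and not measured: find it by feel or by eye. Plate home: level, plate_grip 100 mm above this origin.
- nominal_cone (a point): Where the blue foot's ball centre would be when home if the carrier were exactly centred on the base (see plinth; really up to 11 mm off): 56 mm along the base's -x, 56 mm above its underside. The cone seat: brass collar, faces at 55 deg, mouth 30 mm across, mouth edge 63 mm above the bench.
- nominal_groove (a point): The same for the groove foot: 28 mm along the base's +x, 36 mm along its +y, 56 mm up. Straight V groove, 34 mm long, running towards the cone, faces at 55 deg, mouth 30 mm across, mouth edge 63 mm above the bench. A ball d mm off the middle of cone or groove stands about 1.4 d mm too high and is pushed sideways towards the middle; friction 0.5 to 0.7.
- nominal_flat (a point): The same for the flat foot: 28 mm along the base's +x, 36 mm along its -y, 56 mm up. A flat steel pad, 36 mm diameter, its top 48 mm above the bench.
- mat: Fixed blue resting mat, 200 x 180 mm, 4 mm thick, on which the plate stands at the start; origin at the centre of its underside.
- driver_a: Blue-handled driver lying on the bench, bystander.
- driver_b: Another blue-handled driver, lying beyond the base, bystander.
- mallet: Small mallet lying on the bench, bystander.
- spanner: Steel spanner lying beyond the mat, bystander.
- cup: Steel cup, 64 mm wide, 60 mm tall, bystander.
Mind the look-alikes: they are no part of the job. Leave any turquoise look-alike of the part that bears plate_grip alone.

How it is judged:
By the outcome, as a careful person would: the job done as asked, in the order asked, and still so for the second after the job is handed in, with the robot touching nothing.
It also fails if it takes over 58 s, if anything falls off the work surface, if the arm or the gripper's body presses on something with over 40 N, if the wrist force passes 120 N, or if a joint passes its speed limit or range.

ROBOT

A 6-joint arm with a two-finger parallel gripper is mounted at the origin on the work surface. World frame = base frame: x ahead of the robot, y to its left, z up, the work surface at z = 0. Lengths are in m, angles in degrees, forces in N, time in s.
With the tool pointing down it reaches from about 0.4 to 0.825 m from the base axis. Payload 7 kg.
Tool frame: the origin (TCP) lies between the finger pads; the fingertips stand 17 mm ahead of it and the grasp point (between the pads) lies 2 mm behind it; x points along the fingers, y is the direction in which the jaws open and shut, and the axes are right-handed (so a half turn about x gives the same grasp; the last joint's range is limited). The gripper opens to 88 mm and grips with 3 to 60 N. Pads are 19 mm wide; open, the fingers measure 130 mm over their backs; the gripper's body (78 mm by 193 mm) begins 47 mm behind the grasp point.
Start: joints at [-48.638, 20.546, 0.682, 0, -70.136, -16.507], TCP at [0.284, -0.612, 0.244] pointing down, gripper open.
Joint ranges: [-176.03, 176.03], [-82.01, 121.73], [-58.28, 71.71], [-173.87, 95.51], [-174.79, -0.11], [-173.66, 173.66]. Speed limits (degrees/s): [136.94, 136.94, 172.46, 180, 180, 180].

INTERFACE

Orientations are given as [roll, pitch, yaw] about the fixed x, y, z axes, in that order (R = Rz(yaw) Ry(pitch) Rx(roll)).
In Python, from plant import r gives the robot as it stands.
- The arm moves only by the shell command python3 -m jog 'ROWS' [FORCE]. ROWS is a JSON object of lists of equal length, an entry for each row: "fingers": the opening, from 0 (shut) to 1 (fully open); "dp": the shift along the tool's x, y, z in mm, a list of three; "twist": the turn about the tool's x in degrees. In form: {"fingers": [fingers, ...], "dp": [[dx, dy, dz], ...], "twist": [twist, ...]}. A call has exactly 5 rows; each row is the pose to reach, as a shift and turn from the pose measured when the call began, along the tool's axes at that moment; what a row does not reach only later rows make up. A row lasts 1/10 s, in which the tool goes at most 50 mm and 8.59 degrees, less where a joint would pass 70% of its speed; a pose out of reach is approached as far as the arm can. A call with a gripper value outside its range is refused whole. The fingers move at their own pace and stop on an object; FORCE is the grip in N (left out, the last holds). Time passes only in rows, so rows that repeat a pose let the fingers close, or fill a call up. It gives the time, the measured TCP pose, the force and the opening at its end, in the units of the state.
- r.get_state(): the state, without advancing time (a new reading comes with each control period).
- r.capture(name): name is "scene" or "top" or "wrist"; returns a dict with "frame" (480x640x3 uint8, red, green, blue), "intrinsics" (3x3 intrinsics, pixels), "pose" (4x4, takes a point from camera to world coordinates). Camera axes: x right, y down, z forward; pixel columns grow to the right and rows downward; lengths in m; the calibration is good to about 2 mm. A picture is of the moment at which its call begins. There is no depth.
- r.close_job(): hands the job in, once; it reports no verdict.
The state is a dict: "time_s": time; "joints": joint angles; "qd": joint speeds; "joint_torque": joint torques, N m; "tcp_pos": TCP position; "eef_rot": TCP orientation; "contact_force": force on the tool from outside, world axes, zero at the start; "moment": the same for the moment, N m; "gripper_width": finger opening in m.
Only numpy, scipy, OpenCV 4.12 (cv2) and the standard library are available. Lean on these libraries where they do the work, as an engineer would, in place of code of your own. Each camera call takes 0.05 s, during which the arm holds its last target. There are 200 camera calls.

## Working session

There is one attempt and no reset: what is moved stays moved. The work goes in short steps, Python scripts to look and compute and a shell command to move; the robot and the scene stay as the last step left them, time stands still between calls to the robot, and variables do not carry over. Pictures are saved under pics/ and viewed, on a budget of 10 in all, crops included, one or two more only if the job needs it, and the job is handed in when it is done.

```bash
mkdir -p pics; ls; python3 - <<'E'
from plant import r
import cv2, numpy as np
np.set_printoptions(precision=4,suppress=True)
s=r.get_state(); print({k:np.round(v,4).tolist() for k,v in s.items()})
for n in ["scene","top","wrist"]:
    c=r.capture(n); cv2.imwrite(f"pics/{n}0.png",c["frame"][:,:,::-1]); np.savez(f"pics/{n}0.npz",**c); print(n,c["intrinsics"].tolist(),c["pose"])
E
```

```text
pics
{'time_s': 0.0, 'joints': [-48.6381, 20.5915, 0.6351, -0.0199, -70.1374, -16.5081], 'qd': [0.0562, 0.0255, -0.0293, 0.0165, 0.0352, 0.0176], 'joint_torque': [-0.0038, -58.272, 29.3064, 6.9973, 0.0071, -0.0002], 'tcp_pos': [0.2835, -0.6121, 0.2426], 'eef_rot': [95.2163, 89.9043, 120.0634], 'contact_force': [-0.2346, -0.2676, 0.7755], 'moment': [-0.0749, 0.0244, 0.0499], 'gripper_width': 0.0879}
scene [[576.2651945398555, 0.0, 326.5379758600694], [0.0, 576.2651945398555, 238.11705203459775], [0.0, 0.0, 1.0]] [[-0.5498  0.6052 -0.5757  1.2383]
 [ 0.8352  0.4067 -0.3702  0.414 ]
 [ 0.0101 -0.6843 -0.7291  0.9436]
 [ 0.      0.      0.      1.    ]]
top [[521.034855678892, 0.0, 320.5508573611464], [0.0, 521.034855678892, 233.48941703741673], [0.0, 0.0, 1.0]] [[ 0.0164 -0.9951  0.0974  0.4354]
 [-0.9998 -0.015   0.0152 -0.0282]
 [-0.0137 -0.0976 -0.9951  1.1487]
 [ 0.      0.      0.      1.    ]]
wrist [[378.3570814539834, 0.0, 319.6372786978033], [0.0, 378.3570814539834, 247.79369775855707], [0.0, 0.0, 1.0]] [[-0.4207  0.8633  0.2788  0.2061]
 [ 0.9072  0.3999  0.1306 -0.6479]
 [ 0.0012  0.3079 -0.9514  0.3824]
 [ 0.      0.      0.      1.    ]]
```

View pics/top0.png

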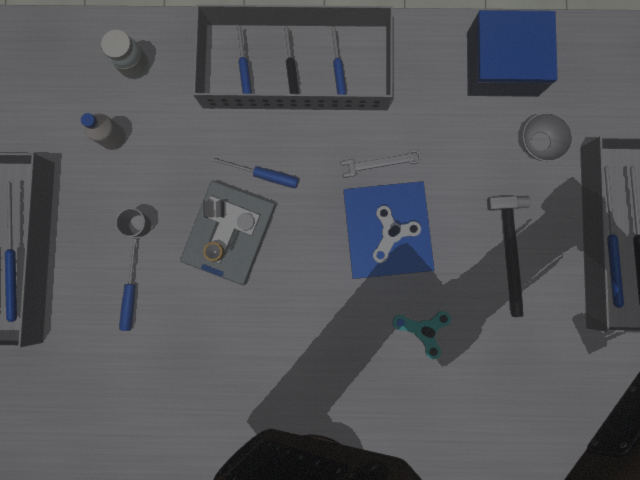

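View pics/scene0.png

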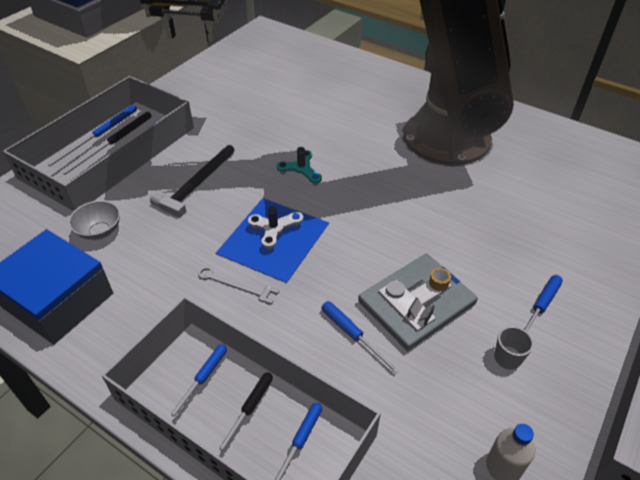

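Top view: the plate, on the blue mat, has its post at about (394,230) and its blue cap near (380,255). The turquoise look-alike is at (428,330). The checking base is around (228,232), with its stripe at (212,270), cone at (213,252), flat pad at (246,220) and groove at (213,207). The scene view agrees: plate post (273,216), blue cap (297,217), look-alike (301,158), cone (440,277). 

Could be mistaken for the plate: only the turquoise one at top (428,330). I choose the aluminium one at (394,230) and check it in a close crop.

```bash
cat > h.py <<'E'
import numpy as np, cv2
np.set_printoptions(precision=4,suppress=True)
def load(n): return dict(np.load(f"pics/{n}.npz"))
def save(r,cam,n):
    c=r.capture(cam); cv2.imwrite(f"pics/{n}.png",c["frame"][:,:,::-1]); np.savez(f"pics/{n}.npz",**c); return c
def ray(c,uv):
    d=c["pose"][:3,:3]@np.linalg.solve(c["intrinsics"],[uv[0],uv[1],1.]); return c["pose"][:3,3],d/np.linalg.norm(d)
def onz(c,uv,z):
    o,d=ray(c,uv); return o+d*(z-o[2])/d[2]
def tri(obs):
    A=0;b=0
    for c,uv in obs:
        o,d=ray(c,uv);P=np.eye(3)-np.outer(d,d);A=A+P;b=b+P@o
    x=np.linalg.solve(A,b)
    return x,[float(1e3*np.linalg.norm(np.cross(x-ray(c,u)[0],ray(c,u)[1]))) for c,u in obs]
def proj(c,p):
    q=c["pose"][:3,:3].T@(np.asarray(p)-c["pose"][:3,3]); q=c["intrinsics"]@q; return q[:2]/q[2]
E
python3 - <<'E'
from h import *
t=load("top0");s=load("scene0")
def crop(c,x,y,w,h,k): return cv2.resize(c["frame"][y:y+h,x:x+w,::-1],(w*k,h*k),interpolation=cv2.INTER_CUBIC)
a=crop(t,345,185,80,80,5);b=crop(t,185,185,80,80,5)
A=np.hstack([a,b]); 
a=crop(s,235,195,80,60,5);b=crop(s,375,260,80,60,5)
A=np.vstack([A[:300],np.hstack([a,b])]);cv2.imwrite("pics/crop1.png",cv2.convertScaleAbs(A,alpha=1.2))
for n,uv,z in [("post",(394,230),.106),("blue",(380,255),.07),("base",(228,232),.03),("cone",(213,252),.063),("turq",(428,330),.1)]: print(n,onz(t,uv,z))
print(tri([(t,(394,230)),(s,(273,216))]))
E
```

```text
post [ 0.5467 -0.1597  0.106 ]
blue [ 0.4981 -0.1355  0.07  ]
base [0.5451 0.1891 0.03  ]
cone [0.4994 0.2128 0.063 ]
turq [ 0.3492 -0.2282  0.1   ]
(array([ 0.5518, -0.1659,  0.0619]), [0.7071384629966172, 0.7071384629965762])
```

View pics/crop1.png

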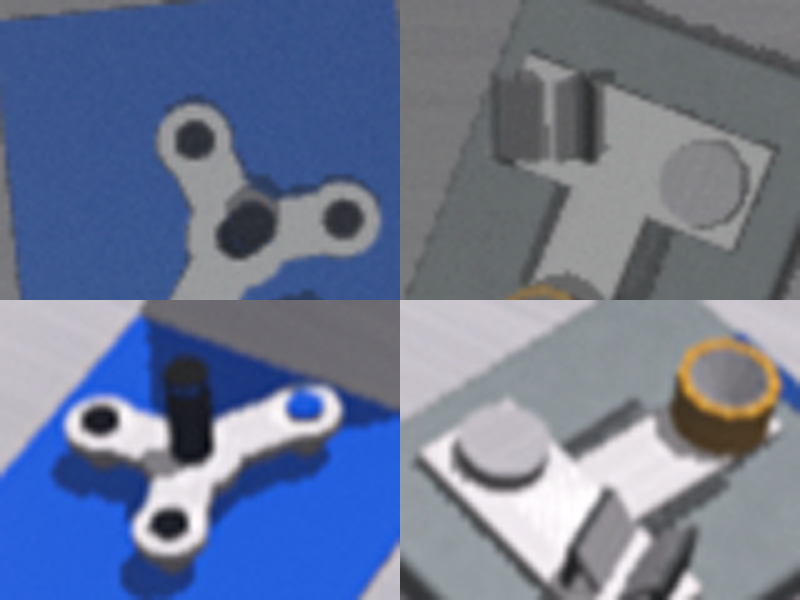

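The crop confirms the aluminium plate has a blue cap on the foot nearest the robot. Its black caps are at top pixels (384,213) for the groove foot and (414,228) for the flat foot. The base shows the groove at (212,208), the flat pad at (245,222) and the brass cone below them, with the same handedness.

```bash
cat >> h.py <<'E'
from scipy.spatial.transform import Rotation as Ro
def tool(s): return np.array(s["tcp_pos"]),Ro.from_euler("xyz",s["eef_rot"],degrees=True).as_matrix()
def togo(s,target):
    p,R=tool(s); return 1e3*R.T@(np.asarray(target)-p)
def st(r):
    s=r.get_state(); p,R=tool(s)
    print("t",round(s["time_s"],2),"tcp",np.round(s["tcp_pos"],4),"F",np.round(s["contact_force"],1),"M",np.round(s["moment"],2),"w",round(s["gripper_width"],4),"jawyaw",np.round(np.degrees(np.arctan2(R[1,1],R[0,1])),1),"j6",round(s["joints"][5],1),"xtool",R[:,0]); return s
E
python3 - <<'E'
from plant import r
from h import *
s=st(r);print(tool(s)[1]);print(togo(s,[.53,-.165,.26]))
E
```

```text
t 0.15 tcp [ 0.2835 -0.6122  0.2428] F [-0.5  0.4 -0.3] M [-0.03  0.05 -0.08] w 0.0878 jawyaw 114.8 j6 -16.5 xtool [-0.0007  0.0011 -1.    ]
[[-0.0007 -0.4202  0.9074]
 [ 0.0011  0.9074  0.4202]
 [-1.      0.0013 -0.0001]]
[-16.8198 302.2137 411.5557]
```

```bash
python3 -m jog '{"fingers":[1,1,1,1,1],"dp":[[-4,25,33],[-8,55,75],[-12,85,116],[-15,115,157],[-17,140,190]],"twist":[0,0,0,0,0]}' 
python3 -m jog '{"fingers":[1,1,1,1,1],"dp":[[0,30,40],[0,60,82],[0,90,123],[0,115,158],[0,130,180]],"twist":[0,0,0,0,0]}' 
python3 - <<'E'
from plant import r
from h import *
s=st(r);print(togo(s,[.53,-.165,.26]))
E
```

```text
time_s: 0.65
tcp_pos: [0.3978, -0.4034, 0.2601]
eef_rot: [88.4, 89.9, 113.3]
contact_force: [0.0, 0.4, 1.0]
gripper_width: 0.088
time_s: 1.15
tcp_pos: [0.5076, -0.2069, 0.2603]
eef_rot: [71.0, 89.9, 96.0]
contact_force: [0.0, -0.3, 0.3]
gripper_width: 0.0876
t 1.15 tcp [ 0.5076 -0.2069  0.2603] F [ 0.  -0.3  0.3] M [-0.07 -0.05 -0.01] w 0.0876 jawyaw 115.0 j6 -63.2 xtool [-0.0002  0.0014 -1.    ]
[ 0.345  28.4991 37.9887]
```

```bash
python3 -m jog '{"fingers":[1,1,1,1,1],"dp":[[0,14,19],[0,28,38],[0,28,38],[0,28,38],[0,28,38]],"twist":[0,0,0,0,0]}' 
python3 - <<'E'
from plant import r
from h import *
s=st(r);c=save(r,"wrist","w1")
print(proj(c,[.548,-.162,.081]),proj(c,[.498,-.1355,.07]))
E
```

```text
time_s: 1.65
tcp_pos: [0.5298, -0.1659, 0.2602]
eef_rot: [85.9, 89.9, 110.9]
contact_force: [0.8, -0.3, 0.2]
gripper_width: 0.0877
t 1.65 tcp [ 0.5298 -0.1659  0.2602] F [ 0.8 -0.3  0.2] M [-0.01 -0.03 -0.02] w 0.0877 jawyaw 115.0 j6 -67.8 xtool [-0.0005  0.0014 -1.    ]
[314.329  247.9245] [365.2527 207.436 ]
```

View pics/w1.png

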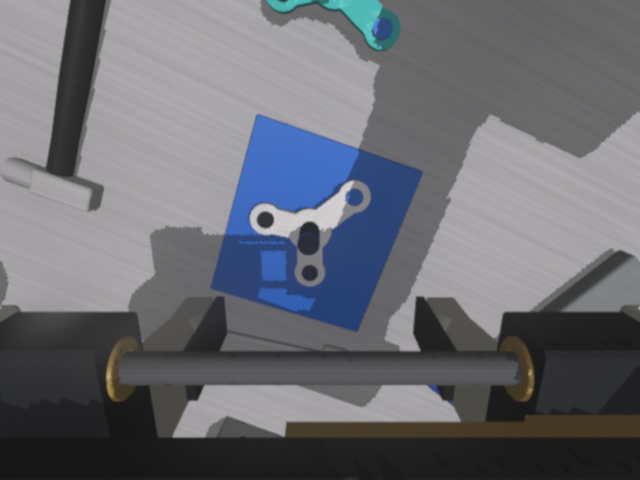

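Wrist view: blue cap (355,197), black caps (265,220) and (310,273), post roughly (308,222–255), with its top at the lower end. The turquoise look-alike is well clear at (330,20).

```bash
cat >> h.py <<'E'
def blob(c,uv,lo,hi,rad=14):
    "centroid of in-range pixels (HSV) of the component nearest uv"
    hsv=cv2.cvtColor(np.ascontiguousarray(c["frame"]),cv2.COLOR_RGB2HSV); m=cv2.inRange(hsv,np.array(lo),np.array(hi))
    k=np.zeros_like(m);cv2.circle(k,(int(uv[0]),int(uv[1])),rad,255,-1); m&=k
    n,l,s,ce=cv2.connectedComponentsWithStats(m)
    if n<2: return None,0,None
    i=1+np.argmax(s[1:,4]); return ce[i],int(s[i,4]),s[i,:4]
E
python3 - <<'E'
from h import *
w=load("w1");t=load("top0");s=load("scene0")
B=([0,0,0],[180,255,75])
for n,uw,ut,us in [("groove",(310,273),(384,213),(269,239)),("flat",(265,220),(413.6,228.4),(254.5,219.5))]:
    o=[]
    for c,u,rad in [(w,uw,11),(t,ut,7),(s,us,7)]:
        b=blob(c,u,B[0],[180,255,75 if c is w else 90],rad);o.append((c,b[0]));print(n,np.round(b[0],1),b[1:],onz(c,b[0],.0345))
    print(tri(o))
for c,u,rad in [(w,(308,238),22),(t,(394,230),9),(s,(273,213),16)]: print("post",blob(c,u,*B,rad))
for c,u in [(w,(355,197)),(t,(380,255)),(s,(297,217))]:
    x,y=u; print(cv2.cvtColor(np.ascontiguousarray(c["frame"]),cv2.COLOR_RGB2HSV)[y,x-10:x+11:2].tolist(), onz(c,u,.0345))
E
```

```text
groove [309.4 272.6] (177, array([302, 266,  15,  15], dtype=int32)) [ 0.5885 -0.1496  0.0345]
groove [383.4 212.5] (53, array([380, 209,   8,   8], dtype=int32)) [ 0.5918 -0.1459  0.0345]
groove [268.2 239.4] (33, array([265, 237,   7,   6], dtype=int32)) [ 0.5939 -0.1498  0.0345]
(array([ 0.5915, -0.1488,  0.0315]), [1.780681484987272, 2.708005098521215, 2.612111898334708])
flat [265.1 219.5] (168, array([258, 213,  15,  14], dtype=int32)) [ 0.5556 -0.2129  0.0345]
flat [413.3 228.5] (51, array([410, 225,   8,   8], dtype=int32)) [ 0.5581 -0.21    0.0345]
flat [254.5 218.6] (31, array([252, 216,   6,   6], dtype=int32)) [ 0.5602 -0.2138  0.0345]
(array([ 0.5579, -0.2128,  0.032 ]), [1.581100848620598, 2.400861292324155, 2.51084744765184])
post (array([308.6294, 238.6816]), 537, array([298, 223,  21,  32], dtype=int32))
post (array([393.82, 230.33]), 100, array([388, 225,  12,  12], dtype=int32))
post (array([272.2431, 216.1768]), 181, array([267, 206,  11,  22], dtype=int32))
[[114, 28, 179], [110, 162, 191], [110, 164, 163], [110, 158, 124], [110, 158, 123], [110, 157, 122], [110, 158, 123], [110, 155, 123], [110, 153, 123], [113, 58, 128], [128, 8, 132]] [ 0.4979 -0.1421  0.0345]
[[110, 148, 122], [110, 109, 110], [105, 4, 129], [110, 55, 111], [110, 149, 120], [110, 153, 120], [111, 153, 122], [111, 81, 110], [100, 6, 129], [112, 72, 89], [111, 132, 81]] [ 0.5002 -0.139   0.0345]
[[158, 5, 193], [150, 4, 204], [150, 4, 192], [112, 187, 150], [111, 225, 169], [111, 223, 159], [114, 62, 156], [168, 6, 197], [114, 76, 128], [112, 201, 104], [112, 194, 104]] [ 0.5033 -0.1381  0.0345]
```

```bash
python3 -m jog '{"fingers":[1,1,1,1,1],"dp":[[-5,32,15],[-10,70,32],[-15,110,51],[-20,150,70],[-25,180,84]],"twist":[0,0,0,0,0]}' 
python3 -m jog '{"fingers":[1,1,1,1,1],"dp":[[0,40,18],[0,80,37],[0,110,51],[0,135,62],[0,145,66]],"twist":[0,0,0,0,0]}' 
python3 -m jog '{"fingers":[1,1,1,1,1],"dp":[[0,10,4],[0,10,4],[0,10,4],[0,10,4],[0,10,4]],"twist":[0,0,0,0,0]}' 
python3 - <<'E'
from plant import r
from h import *
s=st(r);c=save(r,"wrist","w2")
cv2.imwrite("pics/w2c.png",cv2.resize(c["frame"][100:340,160:480,::-1],(800,600),interpolation=cv2.INTER_CUBIC))
print(togo(s,[.53,.19,.285]))
E
```

```text
time_s: 2.2
tcp_pos: [0.5298, 0.0337, 0.2861]
eef_rot: [58.8, 89.9, 83.7]
contact_force: [0.4, -0.1, -0.2]
gripper_width: 0.0876
time_s: 2.7
tcp_pos: [0.5286, 0.1944, 0.2861]
eef_rot: [64.0, 89.9, 89.0]
contact_force: [-0.3, -0.3, -0.3]
gripper_width: 0.0877
time_s: 3.2
tcp_pos: [0.5281, 0.2043, 0.2863]
eef_rot: [59.2, 89.9, 84.1]
contact_force: [0.3, 0.1, -1.1]
gripper_width: 0.0873
t 3.2 tcp [0.5281 0.2043 0.2863] F [ 0.3  0.1 -1.1] M [-0.01 -0.03  0.04] w 0.0873 jawyaw 114.9 j6 -106.0 xtool [ 0.0002  0.0019 -1.    ]
[  1.2737 -13.7962  -4.3561]
```

View pics/w2c.png

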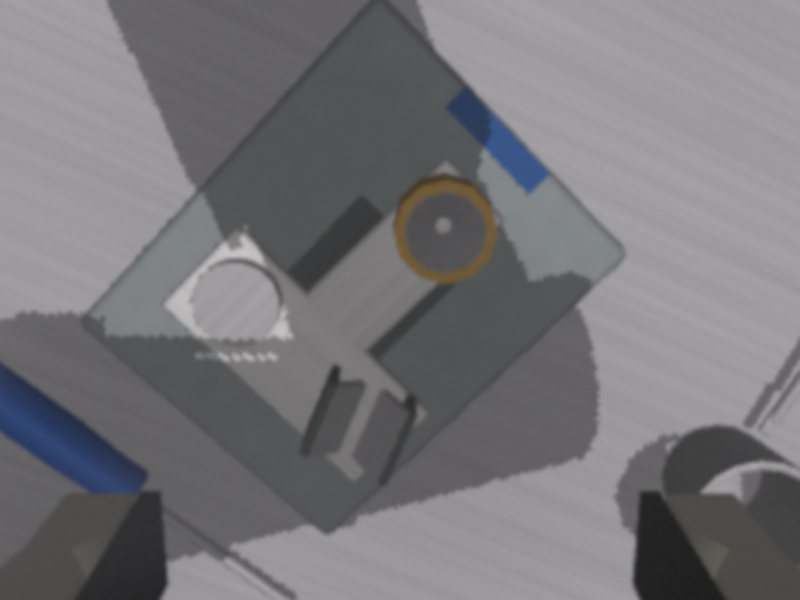

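Wrist view of the base (crop scale 2.5, offset 160,100): brass cone ring at crop (446,229), so full image (338,192). Flat pad at crop (236,300), full (254.5,220). Groove mouth centre at crop (359,427), full (303.6,271). Now I fit them.

```bash
cat > m.py <<'E'
from h import *
def rigid(P,Q):
    "2D rigid: Q = p + R(yaw) P"
    P=np.array(P);Q=np.array(Q);p=P-P.mean(0);q=Q-Q.mean(0)
    a=np.arctan2((p[:,0]*q[:,1]-p[:,1]*q[:,0]).sum(),(p*q).sum());R=np.array([[np.cos(a),-np.sin(a)],[np.sin(a),np.cos(a)]])
    t=Q.mean(0)-R@P.mean(0);return t,np.degrees(a),1e3*(Q-(P@R.T+t))
M=[[-.056,0],[.028,.036],[.028,-.036]]
E
python3 - <<'E'
from m import *
w=load("w2");t=load("top0");s=load("scene0")
def brass(c,u,rad):
    hsv=cv2.cvtColor(np.ascontiguousarray(c["frame"]),cv2.COLOR_RGB2HSV);m=cv2.inRange(hsv,np.array([8,90,50]),np.array([28,255,255]))
    k=np.zeros_like(m);cv2.circle(k,u,rad,255,-1);m&=k
    cs,h=cv2.findContours(m,cv2.RETR_CCOMP,cv2.CHAIN_APPROX_NONE)
    for q in sorted(cs,key=len)[::-1][:2]: print("  brass",len(q),np.round(cv2.fitEllipse(q)[0],1),np.round(cv2.fitEllipse(q)[1],1))
    q=sorted(cs,key=len)[::-1]; return cv2.fitEllipse(q[1] if len(q)>1 and len(q[1])>15 else q[0])[0]
C={}
for n,c,u,rad in [("w",w,(338,192),28),("t",t,(213,251),14),("s",s,(440,280),20)]:
    b=brass(c,u,rad);C[n]=b;print(n,"cone",onz(c,b,.063)[:2])
for a,b in ["wt","ws","ts"]: 
    cam=dict(w=w,t=t,s=s);print(a,b,tri([(cam[a],C[a]),(cam[b],C[b])]))
W=[onz(w,C["w"],.063)[:2],onz(w,(303.6,270.8),.063)[:2],onz(w,(254.6,220.2),.048)[:2]]
T=[onz(t,C["t"],.063)[:2],onz(t,(212.5,208.2),.063)[:2],onz(t,(245.5,221.5),.048)[:2]]
S=[onz(s,C["s"],.063)[:2],onz(s,(422,311),.063)[:2],onz(s,(395.2,289),.048)[:2]]
for n,Q in [("w",W),("t",T),("s",S)]: print(n,np.array(Q).tolist(),*rigid(M,Q))
# plate
w1=load("w1")
for n,Q in [("w",[onz(w1,(355.5,197),.0345),onz(w1,(309.4,272.6),.0345),onz(w1,(265.1,219.5),.0345)]),
 ("t",[onz(t,(380,254.8),.0345),onz(t,(383.4,212.5),.0345),onz(t,(413.3,228.5),.0345)]),
 ("s",[onz(s,(296.5,216),.0345),onz(s,(268.2,239.4),.0345),onz(s,(254.5,218.6),.0345)])]: print("plate",n,*rigid(M,np.array(Q)[:,:2]))
E
```

```text
brass 114 [337.6 191.4] [39.2 41. ]
  brass 94 [337.8 192.4] [33.6 34. ]
w cone [0.4992 0.2109]
  brass 51 [212.7 251.2] [17.8 17.9]
  brass 46 [212.3 251. ] [16.2 16.6]
t cone [0.5014 0.2143]
  brass 63 [439.6 278.7] [19.9 22.3]
  brass 41 [440.3 275.1] [12.1 16.9]
s cone [0.5013 0.2094]
w t (array([0.4991, 0.2106, 0.0747]), [1.8585881949330294, 1.858588194933062])
w s (array([0.4997, 0.21  , 0.0615]), [1.048633439731411, 1.0486334397315393])
t s (array([0.5022, 0.2118, 0.0655]), [2.133623052037656, 2.1336230520377018])
w [[0.49915530065120167, 0.21085434316757865], [0.5868935252938028, 0.2140667415251536], [0.5628587722288354, 0.14757518675989628]] [0.5496 0.1908] -21.00407949067673 [[ 1.7985 -0.0501]
 [-1.7855 -0.3372]
 [-0.013   0.3872]]
t [[0.5013825317777203, 0.21428299946638016], [0.5918530241864441, 0.21721651801880365], [0.5664175177215435, 0.14900516758366308]] [0.5532 0.1935] -21.34602535109245 [[ 0.3232  0.3975]
 [-0.5478  0.3766]
 [ 0.2246 -0.774 ]]
s [[0.5013460238416204, 0.2094088577926846], [0.5998662948269343, 0.21881831546804748], [0.570655475558522, 0.14727069828283834]] [0.5573 0.1918] -19.161982739436603 [[-3.046  -0.8052]
 [ 4.3117  2.171 ]
 [-1.2658 -1.3658]]
plate w [ 0.5473 -0.168 ] -27.813584594755692 [[-0.0406  0.2178]
 [-0.3247 -0.3286]
 [ 0.3653  0.1109]]
plate t [ 0.5503 -0.1649] -27.639042631151973 [[-0.0185 -0.0243]
 [ 0.1597  0.2238]
 [-0.1413 -0.1995]]
plate s [ 0.5519 -0.1682] -28.147343938585493 [[-1.1492  0.8792]
 [ 0.3768 -0.2328]
 [ 0.7724 -0.6464]]
```

Both views give the same shift for the plate: about (+3.5, +358.6) mm and +6.3° in yaw. Back to the plate to grasp it.

```bash
python3 -m jog '{"fingers":[1,1,1,1,1],"dp":[[5,-35,-14],[15,-75,-30],[25,-115,-46],[35,-155,-62],[45,-190,-75]],"twist":[0,0,0,0,0]}' 
python3 -m jog '{"fingers":[1,1,0.8,0.7,0.65],"dp":[[10,-40,-16],[20,-80,-31],[30,-115,-46],[35,-140,-55],[40,-150,-60]],"twist":[0,0,0,0,0]}' 
python3 -m jog '{"fingers":[0.6,0.6,0.6,0.6,0.6],"dp":[[5,-5,-2],[5,-5,-2],[5,-5,-2],[5,-5,-2],[5,-5,-2]],"twist":[0,0,0,0,0]}' 
python3 - <<'E'
from plant import r
from h import *
s=st(r);c=save(r,"wrist","w3")
print(togo(s,[.549,-.167,.058]))
B=([0,0,0],[180,255,75])
for P in ([.59,-.149,.0345],[.557,-.213,.0345],[.548,-.168,.07]): print(np.round(proj(c,P)),blob(c,proj(c,P),*B,25))
E
```

```text
time_s: 3.75
tcp_pos: [0.5397, -0.0016, 0.2409]
eef_rot: [43.4, 89.9, 68.2]
contact_force: [0.6, 0.3, 0.7]
gripper_width: 0.0879
time_s: 4.25
tcp_pos: [0.5481, -0.1654, 0.2001]
eef_rot: [50.8, 89.9, 75.5]
contact_force: [-0.0, 0.4, -0.3]
gripper_width: 0.0692
time_s: 4.75
tcp_pos: [0.5486, -0.1699, 0.1956]
eef_rot: [30.3, 89.9, 55.0]
contact_force: [-0.3, 0.6, 0.1]
gripper_width: 0.0524
t 4.75 tcp [ 0.5486 -0.1699  0.1956] F [-0.3  0.6  0.1] M [-0.02  0.02 -0.02] w 0.0524 jawyaw 114.8 j6 -67.4 xtool [ 0.0012  0.0018 -1.    ]
[137.5834   2.3363   1.2833]
[321. 285.] (array([320.9647, 283.2745]), 255, array([312, 275,  18,  18], dtype=int32))
[267. 221.] (array([267.7114, 219.7195]), 246, array([259, 211,  18,  18], dtype=int32))
[322. 247.] (array([321.6166, 250.499 ]), 493, array([309, 239,  26,  24], dtype=int32))
```

```bash
python3 -m jog '{"fingers":[0.6,0.6,0.6,0.6,0.6],"dp":[[25,2,1],[55,2,1],[85,2,1],[105,2,1],[115,2,1]],"twist":[0,0,0,0,0]}' 
python3 -m jog '{"fingers":[0.6,0.6,0.6,0.6,0.6],"dp":[[8,0,0],[16,0,0],[22,0,0],[22,0,0],[22,0,0]],"twist":[0,0,0,0,0]}' 
python3 - <<'E'
from plant import r
from h import *
s=st(r)
print(togo(s,[.549,-.167,.058]))
E
```

```text
time_s: 5.3
tcp_pos: [0.5479, -0.1671, 0.0788]
eef_rot: [100.4, 89.9, 125.2]
contact_force: [0.0, 0.2, 0.3]
gripper_width: 0.0529
time_s: 5.8
tcp_pos: [0.5482, -0.1671, 0.0572]
eef_rot: [86.2, 89.9, 111.0]
contact_force: [-0.7, -0.5, -0.4]
gripper_width: 0.0526
t 5.8 tcp [ 0.5482 -0.1671  0.0572] F [-0.7 -0.5 -0.4] M [-0.03 -0.04 -0.04] w 0.0526 jawyaw 114.8 j6 -67.6 xtool [-0.0007  0.0018 -1.    ]
[-0.7789 -0.2254  0.7788]
```

```bash
python3 -m jog '{"fingers":[0.45,0.3,0.2,0.1,0],"dp":[[0,0,0],[0,0,0],[0,0,0],[0,0,0],[0,0,0]],"twist":[0,0,0,0,0]}' 35
python3 -m jog '{"fingers":[0,0,0,0,0],"dp":[[0,0,0],[0,0,0],[0,0,0],[0,0,0],[0,0,0]],"twist":[0,0,0,0,0]}' 40
python3 -m jog '{"fingers":[0,0,0,0,0],"dp":[[-5,0,0],[-15,0,0],[-30,0,0],[-50,0,0],[-70,0,0]],"twist":[0,0,0,0,0]}' 
python3 -m jog '{"fingers":[0,0,0,0,0],"dp":[[-15,0,0],[-28,0,0],[-35,0,0],[-35,0,0],[-35,0,0]],"twist":[0,0,0,0,0]}' 
python3 - <<'E'
from plant import r
from h import *
s=st(r);c=save(r,"wrist","w4"); save(r,"top","t4"); save(r,"scene","s4")
z=s["tcp_pos"][2]-.0572+.0345
B=([0,0,0],[180,255,75])
for P in ([.59,-.149,z],[.557,-.213,z]): 
    b=blob(c,proj(c,P),*B,30); print(np.round(proj(c,P)),b,onz(c,b[0],z))
E
```

```text
time_s: 6.3
tcp_pos: [0.5484, -0.1672, 0.0574]
eef_rot: [71.9, 89.9, 96.7]
contact_force: [-0.5, 1.6, 0.5]
gripper_width: 0.0191
time_s: 6.8
tcp_pos: [0.5484, -0.1671, 0.0574]
eef_rot: [72.7, 89.9, 97.5]
contact_force: [1.0, 1.0, 1.3]
gripper_width: 0.0195
time_s: 7.3
tcp_pos: [0.548, -0.1674, 0.1284]
eef_rot: [94.6, 89.9, 119.4]
contact_force: [-0.5, -0.1, -3.6]
gripper_width: 0.0194
time_s: 7.8
tcp_pos: [0.5476, -0.1673, 0.1628]
eef_rot: [107.3, 89.8, 132.1]
contact_force: [-0.2, -0.4, -5.8]
gripper_width: 0.0194
t 7.8 tcp [ 0.5476 -0.1673  0.1628] F [-0.2 -0.4 -5.8] M [-0.02  0.06 -0.02] w 0.0194 jawyaw 114.8 j6 -67.6 xtool [-0.0018  0.002  -1.    ]
[317. 393.] (array([319.3454, 392.0725]), 469, array([304, 385,  33,  17], dtype=int32)) [ 0.5887 -0.1481  0.1401]
[222. 293.] (array([226.924 , 287.1916]), 934, array([210, 271,  35,  34], dtype=int32)) [ 0.5535 -0.2119  0.1401]
```

View pics/w4.png

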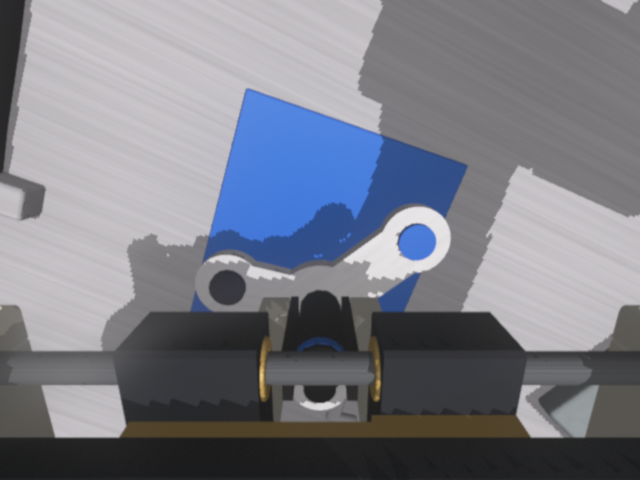

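```bash
python3 - <<'E'
from m import *
from plant import r
w=load("w4");z=.1401
hsv=cv2.cvtColor(np.ascontiguousarray(w["frame"]),cv2.COLOR_RGB2HSV);m=cv2.inRange(hsv,np.array([100,120,0]),np.array([125,255,255]))
k=np.zeros_like(m);cv2.circle(k,(417,242),24,255,-1);m&=k
n,l,s_,ce=cv2.connectedComponentsWithStats(m);i=l[242,417];print(s_[i],ce[i])
b=onz(w,ce[i],z);f=onz(w,blob(w,(227,287),[0,0,0],[180,255,75],22)[0],z);d=f-b;print(b,f,np.linalg.norm(d),"yaw",np.degrees(np.arctan2(d[1],d[0]))+23.2, "expected norm .0914")
F=[];
s=st(r);print(togo(s,[.552,.1915,.19]))
E
```

```text
[ 399  225   37   35 1019] [416.7193 241.8018]
[ 0.497  -0.1423  0.1401] [ 0.5535 -0.2119  0.1401] 0.08966955204016763 yaw -27.723876080795247 expected norm .0914
t 7.95 tcp [ 0.5475 -0.1674  0.1625] F [-0.6  0.2 -3.6] M [-0.03 -0.    0.03] w 0.0191 jawyaw 114.8 j6 -67.6 xtool [-0.0027  0.0018 -1.    ]
[-26.8956 323.9823 154.4999]
```

```bash
python3 -m jog '{"fingers":[0,0,0,0,0],"dp":[[-5,15,7],[-12,40,19],[-20,70,33],[-25,105,50],[-27,140,67]],"twist":[0,0,-1,-2,-3]}' 
python3 -m jog '{"fingers":[0,0,0,0,0],"dp":[[0,35,17],[0,70,33],[0,100,48],[0,125,60],[0,140,66]],"twist":[-1,-2,-3,-3.3,-3.3]}' 
python3 -m jog '{"fingers":[0,0,0,0,0],"dp":[[0,10,5],[0,20,10],[0,27,13],[0,30,14],[0,30,14]],"twist":[0,0,0,0,0]}' 
python3 -m jog '{"fingers":[0,0,0,0,0],"dp":[[0,0,0],[0,0,0],[0,0,0],[0,0,0],[0,0,0]],"twist":[0,0,0,0,0]}' 
python3 - <<'E'
from plant import r
from h import *
s=st(r);print(togo(s,[.552,.1915,.1014]));print("yaw goal jaw 121.1")
E
```

```text
time_s: 8.45
tcp_pos: [0.5497, -0.011, 0.1898]
eef_rot: [118.5, 89.8, 146.3]
contact_force: [1.0, -0.0, -3.8]
gripper_width: 0.0192
time_s: 8.95
tcp_pos: [0.5425, 0.1456, 0.1894]
eef_rot: [126.7, 89.8, 157.9]
contact_force: [0.3, -0.6, -3.5]
gripper_width: 0.0192
time_s: 9.45
tcp_pos: [0.5389, 0.1783, 0.1894]
eef_rot: [130.2, 89.8, 161.4]
contact_force: [-0.2, 0.1, -3.0]
gripper_width: 0.0196
time_s: 9.95
tcp_pos: [0.5389, 0.1782, 0.1895]
eef_rot: [128.3, 89.8, 159.5]
contact_force: [-0.0, 0.0, -4.2]
gripper_width: 0.0194
t 9.95 tcp [0.5389 0.1782 0.1895] F [-0.   0.  -4.2] M [-0.01 -0.04  0.02] w 0.0194 jawyaw 121.2 j6 -96.7 xtool [-0.0035  0.0013 -1.    ]
[88.0369  4.3409 18.3076]
yaw goal jaw 121.1
```

```bash
python3 -m jog '{"fingers":[0,0,0,0,0],"dp":[[10,1,5],[25,2,10],[40,3,15],[55,4,18],[62,4,18]],"twist":[0,0,0,0,0]}' 
python3 -m jog '{"fingers":[0,0,0,0,0],"dp":[[2,0,0],[2,0,0],[2,0,0],[2,0,0],[2,0,0]],"twist":[0,0,0,0,0]}' 
python3 - <<'E'
from plant import r
from h import *
s=st(r);print(togo(s,[.552,.1915,.1014]))
w=save(r,"wrist","w5");t=save(r,"top","t5");sc=save(r,"scene","s5")
a=cv2.resize(t["frame"][180:280,170:270,::-1],(400,400),interpolation=cv2.INTER_CUBIC);b=cv2.resize(sc["frame"][220:345,365:490,::-1],(400,400),interpolation=cv2.INTER_CUBIC)
cv2.imwrite("pics/c5.png",np.hstack([a,b]))
E
```

```text
time_s: 10.45
tcp_pos: [0.5515, 0.1909, 0.1249]
eef_rot: [151.9, 89.7, -177.0]
contact_force: [-0.4, -0.7, -3.6]
gripper_width: 0.0194
time_s: 10.95
tcp_pos: [0.5517, 0.1911, 0.1236]
eef_rot: [144.2, 89.7, 175.4]
contact_force: [-0.4, 0.5, -3.6]
gripper_width: 0.0195
t 10.95 tcp [0.5517 0.1911 0.1236] F [-0.4  0.5 -3.6] M [-0.03  0.02  0.  ] w 0.0195 jawyaw 121.2 j6 -96.8 xtool [-0.005   0.0004 -1.    ]
[22.1864  0.168   0.5544]
```

View pics/c5.png

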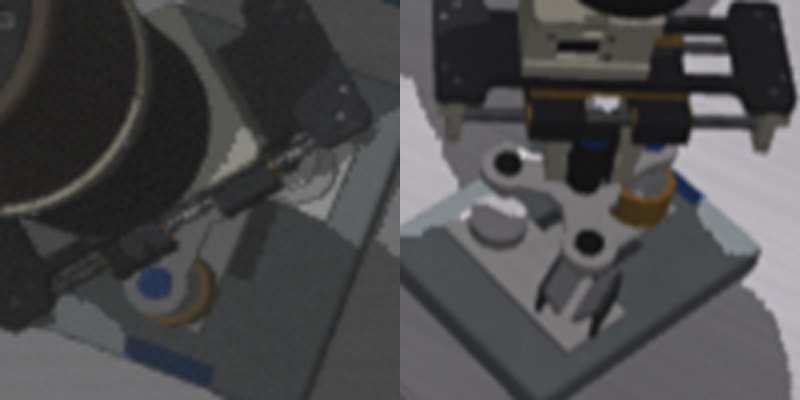

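View pics/w5.png

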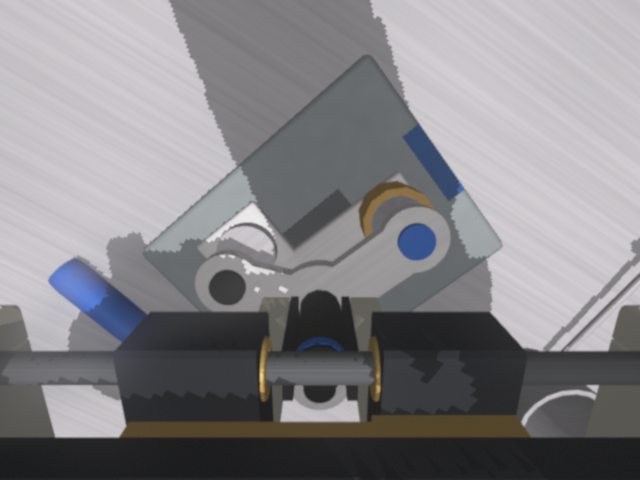

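Here the plate hangs over the base. The blue cap is at wrist (417,242) and top about (208.5,250.8), just above the brass cone. The groove foot is above the groove at scene crop (588,240). A numeric check before descending:

```bash
python3 - <<'E'
from m import *
w=load("w5");t=load("t5");s=load("s5");z=.1236-.0574+.0345
def bl(c,u,rad,lo=[100,100,40]):
    return blob(c,u,lo,[130,255,255],rad)
bt=bl(t,(208,251),7);bw=bl(w,(417,242),24);print(bt,bw)
print("top blue",onz(t,bt[0],z),"cone .5014 .2143");print("wrist blue",onz(w,bw[0],z), "cone .4992 .2109")
f=blob(w,(227,287),[0,0,0],[180,255,75],22)[0];d=onz(w,f,z)-onz(w,bw[0],z);print("yaw",np.degrees(np.arctan2(d[1],d[0]))+23.2)
g=blob(s,(365+588*125/400,220+240*125/400),[0,0,0],[180,255,70],7);fl=blob(s,(365+108*125/400,220+162*125/400),[0,0,0],[180,255,70],7)
print("scene groove",g[0],onz(s,g[0],z),"flat",onz(s,fl[0],z))
# expected seat positions using cone+yaw in scene bias
E
```

```text
(array([208.0698, 250.2791]), 43, array([205, 247,   7,   8], dtype=int32)) (array([416.7173, 241.6163]), 1040, array([399, 224,  37,  36], dtype=int32))
top blue [0.5005 0.2145 0.1007] cone .5014 .2143
wrist blue [0.4985 0.2104 0.1007] cone .4992 .2109
yaw -21.350539499619725Traceback (most recent call last):
  File "<stdin>", line 9, in <module>
  File "h.py", line 9, in onz
    o,d=ray(c,uv); return o+d*(z-o[2])/d[2]
        ~~~^^^^^^
  File "h.py", line 7, in ray
    d=c["pose"][:3,:3]@np.linalg.solve(c["intrinsics"],[uv[0],uv[1],1.]); return c["pose"][:3,3],d/np.linalg.norm(d)
                                                        ~~^^^
TypeError: 'NoneType' object is not subscriptable
```

Blue foot is within 1 mm of the cone in both cameras and the yaw agrees to 0.2°. Descending by feel.

```bash
python3 -m jog '{"fingers":[0,0,0,0,0],"dp":[[4,0,0.5],[8,0,1],[12,0,1],[14,0,1],[15,0,1]],"twist":[0,0,0,0,0]}' 
python3 -m jog '{"fingers":[0,0,0,0,0],"dp":[[0.5,0,0],[1,0,0],[1.5,0,0],[2,0,0],[2,0,0]],"twist":[0,0,0,0,0]}' 
python3 - <<'E'
from plant import r
from h import *
s=st(r)
E
```

```text
time_s: 11.6
tcp_pos: [0.5522, 0.1914, 0.1078]
eef_rot: [152.4, 89.7, -176.4]
contact_force: [0.3, -0.5, -3.8]
gripper_width: 0.0195
time_s: 12.1
tcp_pos: [0.5521, 0.1913, 0.1058]
eef_rot: [152.5, 89.7, -176.4]
contact_force: [0.1, 0.2, -4.0]
gripper_width: 0.0192
t 12.1 tcp [0.5521 0.1913 0.1058] F [ 0.1  0.2 -4. ] M [ 0.01 -0.    0.01] w 0.0192 jawyaw 121.2 j6 -96.8 xtool [-0.0061 -0.0004 -1.    ]
```

```bash
for i in 1 2; do python3 -m jog '{"fingers":[0,0,0,0,0],"dp":[[0.4,0,0],[0.8,0,0],[1.2,0,0],[1.2,0,0],[1.2,0,0]],"twist":[0,0,0,0,0]}' | grep -E "time|tcp|force"; python3 -c "
from plant import r
from h import *
st(r)"; done
```

```text
time_s: 12.6
tcp_pos: [0.5522, 0.1913, 0.1046]
contact_force: [-0.1, -0.0, -2.8]
t 12.6 tcp [0.5522 0.1913 0.1046] F [-0.1 -0.  -2.8] M [ 0.01 -0.06 -0.02] w 0.0194 jawyaw 121.2 j6 -96.8 xtool [-0.006  -0.0004 -1.    ]
time_s: 13.1
tcp_pos: [0.5522, 0.1913, 0.1034]
contact_force: [-0.9, -0.3, -4.5]
t 13.1 tcp [0.5522 0.1913 0.1034] F [-0.9 -0.3 -4.5] M [-0.02 -0.05  0.01] w 0.0194 jawyaw 121.2 j6 -96.8 xtool [-0.0061 -0.0004 -1.    ]
```

```bash
for i in 1 2; do python3 -m jog '{"fingers":[0,0,0,0,0],"dp":[[0.2,0,0],[0.4,0,0],[0.6,0,0],[0.6,0,0],[0.6,0,0]],"twist":[0,0,0,0,0]}' >/dev/null;  python3 -c "
from plant import r
from h import *
st(r)"; done
```

```text
t 13.6 tcp [0.5521 0.1913 0.1027] F [ 0.8 -0.4 -4.1] M [ 0.03 -0.02  0.02] w 0.0195 jawyaw 121.2 j6 -96.8 xtool [-0.0061 -0.0004 -1.    ]
t 14.1 tcp [0.5522 0.1913 0.1022] F [ 0.9  0.4 -4.1] M [-0.01 -0.1   0.05] w 0.0195 jawyaw 121.2 j6 -96.8 xtool [-0.006  -0.0004 -1.    ]
```

```bash
for i in 1 2 3; do python3 -m jog '{"fingers":[0,0,0,0,0],"dp":[[0.2,0,0],[0.4,0,0],[0.4,0,0],[0.4,0,0],[0.4,0,0]],"twist":[0,0,0,0,0]}' >/dev/null;  python3 -c "
from plant import r
from h import *
st(r)"; done
```

```text
t 14.6 tcp [0.5522 0.1913 0.1018] F [ 0.5 -0.6 -2.3] M [-0.22 -0.13  0.  ] w 0.0192 jawyaw 121.2 j6 -96.8 xtool [-0.0059 -0.0004 -1.    ]
t 15.1 tcp [0.5523 0.1913 0.1016] F [-0.4 -1.1 -0. ] M [-0.54  0.02  0.03] w 0.0194 jawyaw 121.2 j6 -96.8 xtool [-0.0057 -0.0004 -1.    ]
t 15.6 tcp [0.5524 0.1912 0.1014] F [-0.8 -2.6  5. ] M [-0.78  0.33  0.  ] w 0.0192 jawyaw 121.2 j6 -96.8 xtool [-0.0055 -0.0004 -1.    ]
```

```bash
cat >> h.py <<'E'
def avg(r,n=5):
    L=[]
    for _ in range(n): r.capture("top"); L.append(r.get_state())
    a=lambda k:np.mean([l[k] for l in L],0)
    p,R=tool(L[-1]);print("t",round(L[-1]["time_s"],2),"tcp",1e3*a("tcp_pos").round(5),"F",a("contact_force").round(2),"M",a("moment").round(3),"xt",R[:,0].round(4),"Fz",[round(l["contact_force"][2],1) for l in L])
E
python3 -c "
from plant import r
from h import *
avg(r)"
python3 -m jog '{"fingers":[0,0,0,0,0],"dp":[[0,-0.1,-0.1],[0,-0.3,-0.2],[0,-0.3,-0.2],[0,-0.3,-0.2],[0,-0.3,-0.2]],"twist":[0,0,0,0,0]}' >/dev/null
python3 -c "
from plant import r
from h import *
avg(r)"
```

```text
t 15.85 tcp [552.41 191.24 101.39] F [-0.9  -2.76  4.26] M [-0.839  0.351  0.044] xt [-0.0055 -0.0005 -1.    ] Fz [np.float64(3.2), np.float64(4.3), np.float64(3.9), np.float64(5.2), np.float64(4.7)]
t 16.6 tcp [552.42 191.05 101.35] F [-1.    0.11  2.2 ] M [0.163 0.455 0.042] xt [-0.0054 -0.0002 -1.    ] Fz [np.float64(2.9), np.float64(1.8), np.float64(2.6), np.float64(1.7), np.float64(1.9)]
```

```bash

python3 -m jog '{"fingers":[0,0,0,0,0],"dp":[[0,0.1,-0.1],[0,0.1,-0.2],[0,0.1,-0.2],[0,0.1,-0.2],[0,0.1,-0.2]],"twist":[0,0,0,0,0]}' >/dev/null
python3 -c "
from plant import r
from h import *
avg(r)"
python3 -m jog '{"fingers":[0,0,0,0,0],"dp":[[0.1,0,0],[0.1,0,0],[0.1,0,0],[0.1,0,0],[0.1,0,0]],"twist":[0,0,0,0,0]}' >/dev/null
python3 -c "
from plant import r
from h import *
avg(r)"
```

```text
t 17.35 tcp [552.32 191.05 101.36] F [ 0.83 -0.31  1.09] M [-0.043 -0.332  0.002] xt [-0.0052 -0.0002 -1.    ] Fz [np.float64(1.5), np.float64(0.7), np.float64(1.3), np.float64(0.3), np.float64(1.7)]
t 18.1 tcp [552.36 191.08 101.35] F [ 0.55 -0.35  2.92] M [-0.061 -0.074  0.006] xt [-0.0051 -0.0001 -1.    ] Fz [np.float64(3.1), np.float64(3.0), np.float64(2.3), np.float64(2.7), np.float64(3.6)]
```

```bash

python3 -m jog '{"fingers":[0,0,0,0,0],"dp":[[0.1,0,0],[0.1,0,0],[0.1,0,0],[0.1,0,0],[0.1,0,0]],"twist":[0.2,0.4,0.4,0.4,0.4]}' >/dev/null
python3 -c "
from plant import r
from h import *
avg(r)"
python3 -m jog '{"fingers":[0,0,0,0,0],"dp":[[0.1,0,0],[0.1,0,0],[0.1,0,0],[0.1,0,0],[0.1,0,0]],"twist":[-0.4,-0.8,-0.8,-0.8,-0.8]}' >/dev/null
python3 -c "
from plant import r
from h import *
avg(r);st(r)"
```

```text
t 18.85 tcp [552.38 191.08 101.31] F [-0.18 -0.79  4.73] M [-0.107  0.192  0.129] xt [-0.005  -0.0001 -1.    ] Fz [np.float64(4.3), np.float64(4.4), np.float64(4.9), np.float64(4.6), np.float64(5.5)]
t 19.6 tcp [552.38 191.03 101.24] F [-0.44 -0.76  5.17] M [-0.256  0.177 -0.069] xt [-0.005  -0.0001 -1.    ] Fz [np.float64(4.6), np.float64(5.7), np.float64(5.4), np.float64(4.7), np.float64(5.4)]
t 19.6 tcp [0.5524 0.191  0.1013] F [-0.2 -0.9  5.4] M [-0.25  0.16 -0.06] w 0.0191 jawyaw 121.6 j6 -96.4 xtool [-0.005  -0.0001 -1.    ]
```

```bash

python3 -m jog '{"fingers":[0,0,0,0,0],"dp":[[0.1,0,-0.1],[0.1,0,-0.1],[0.1,0,-0.1],[0.1,0,-0.1],[0.1,0,-0.1]],"twist":[0.2,0.3,0.3,0.3,0.3]}' >/dev/null
python3 -c "
from plant import r
from h import *
avg(r,3)"
python3 -m jog '{"fingers":[0,0,0,0,0],"dp":[[-0.1,0,0],[-0.2,0,0],[-0.2,0,0],[-0.2,0,0],[-0.2,0,0]],"twist":[0,0,0,0,0]}' >/dev/null
python3 -c "
from plant import r
from h import *
avg(r,3);st(r)
c=save(r,'scene','s6');cv2.imwrite('pics/c6.png',cv2.resize(c['frame'][240:340,375:475,::-1],(600,600),interpolation=cv2.INTER_CUBIC))"
```

```text
t 20.25 tcp [552.37 191.02 101.23] F [-0.86 -0.43  5.52] M [-0.146  0.162 -0.02 ] xt [-0.0049 -0.     -1.    ] Fz [np.float64(5.8), np.float64(5.5), np.float64(5.3)]
t 20.9 tcp [552.34 191.02 101.31] F [0.8  0.07 1.91] M [-0.102 -0.278 -0.01 ] xt [-0.0049 -0.     -1.    ] Fz [np.float64(2.7), np.float64(1.5), np.float64(1.5)]
t 20.9 tcp [0.5523 0.191  0.1013] F [ 0.9 -0.2  1.5] M [-0.1  -0.28  0.01] w 0.0193 jawyaw 121.3 j6 -96.7 xtool [-0.0049 -0.     -1.    ]
```

View pics/c6.png

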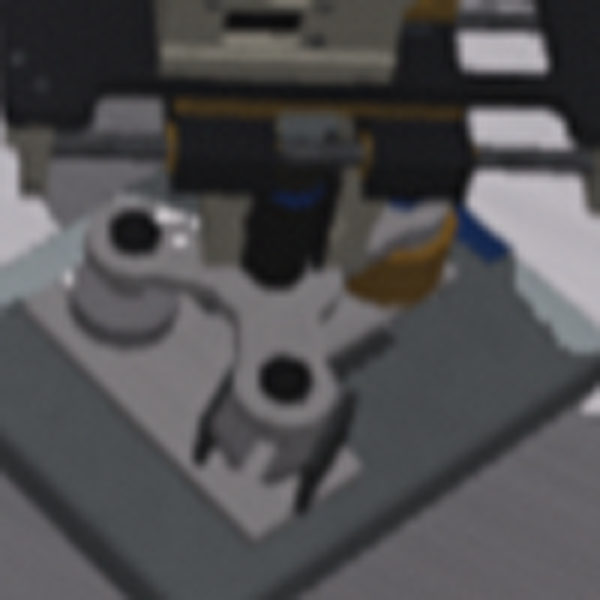

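The plate looks seated: flat foot on the pad at crop (130,320), groove foot in the V at (285,440), blue foot down inside the brass collar at (410,240). Forces and moments are near zero at light load, so I ramp up the bearing-down.

```bash

python3 -m jog '{"fingers":[0,0,0,0,0],"dp":[[0.05,0,0],[0.1,0,0],[0.15,0,0],[0.15,0,0],[0.15,0,0]],"twist":[0,0,0,0,0]}' >/dev/null
python3 -c "
from plant import r
from h import *
avg(r,3)"
```

```text
t 21.6 tcp [552.35 191.04 101.26] F [ 0.35 -0.75  4.04] M [-0.137  0.035  0.01 ] xt [-0.0049 -0.     -1.    ] Fz [np.float64(4.3), np.float64(4.1), np.float64(3.8)]
```

```bash

python3 -m jog '{"fingers":[0,0,0,0,0],"dp":[[0.1,0,0],[0.2,0,-0.05],[0.25,0,-0.05],[0.25,0,-0.05],[0.25,0,-0.05]],"twist":[0,0,0,0,0]}' >/dev/null
python3 -c "
from plant import r
from h import *
avg(r,6)"
```

```text
t 22.4 tcp [552.38 191.04 101.23] F [-0.73 -0.45  5.68] M [-0.152  0.272  0.023] xt [-0.0047  0.0001 -1.    ] Fz [np.float64(5.3), np.float64(5.0), np.float64(5.2), np.float64(6.6), np.float64(5.8), np.float64(6.2)]
```

```bash

python3 -m jog '{"fingers":[0,0,0,0,0],"dp":[[0.2,0,-0.05],[0.35,0,-0.1],[0.35,0,-0.1],[0.35,0,-0.1],[0.35,0,-0.1]],"twist":[0,0,0,0,0]}' >/dev/null
python3 -c "
from plant import r
from h import *
avg(r,8)"
```

```text
t 23.3 tcp [552.38 191.02 101.21] F [-0.66 -0.52  6.35] M [-0.165  0.359  0.01 ] xt [-0.0044  0.0002 -1.    ] Fz [np.float64(6.0), np.float64(6.3), np.float64(6.0), np.float64(7.1), np.float64(5.8), np.float64(6.3), np.float64(6.8), np.float64(6.4)]
```

```bash

python3 -m jog '{"fingers":[0,0,0,0,0],"dp":[[0.3,0,-0.05],[0.5,0,-0.05],[0.5,0,-0.05],[0.5,0,-0.05],[0.5,0,-0.05]],"twist":[0,0,0,0,0]}' >/dev/null
python3 -c "
from plant import r
from h import *
avg(r,16)"
```

```text
t 24.6 tcp [552.4  191.03 101.19] F [-1.58 -0.7   7.48] M [-0.196  0.589  0.029] xt [-0.004   0.0003 -1.    ] Fz [np.float64(8.2), np.float64(7.1), np.float64(7.9), np.float64(7.5), np.float64(7.6), np.float64(6.5), np.float64(8.1), np.float64(6.6), np.float64(7.2), np.float64(7.8), np.float64(6.8), np.float64(7.3), np.float64(7.2), np.float64(7.9), np.float64(8.1), np.float64(7.9)]
```

Held about 7.5 N at the tool for over a second. Now I ease off and release.

```bash

python3 -m jog '{"fingers":[0,0,0,0,0],"dp":[[-0.1,0,-0.1],[-0.2,0,-0.1],[-0.25,0,-0.1],[-0.25,0,-0.1],[-0.25,0,-0.1]],"twist":[0,0,0,0,0]}' | grep force
python3 -c "
from plant import r
from h import *
avg(r,3)"
```

```text
contact_force: [0.7, -0.3, 1.5]
t 25.25 tcp [552.3  190.97 101.29] F [0.99 0.01 1.07] M [ 0.081 -0.341  0.018] xt [-0.0041  0.0002 -1.    ] Fz [np.float64(1.5), np.float64(0.7), np.float64(1.0)]
```

```bash

python3 -m jog '{"fingers":[0.24,0.26,0.3,0.4,0.5],"dp":[[0,0,0],[0,0,0],[0,0,0],[0,0,0],[0,0,0]],"twist":[0,0,0,0,0]}' 5
python3 -m jog '{"fingers":[0.6,0.6,0.6,0.6,0.6],"dp":[[0,0,0],[0,0,0],[0,0,0],[-5,0,0],[-12,0,0]],"twist":[0,0,0,0,0]}'
python3 -m jog '{"fingers":[0.6,0.6,0.6,0.6,0.6],"dp":[[-15,0,0],[-35,0,0],[-65,0,0],[-95,0,0],[-110,0,0]],"twist":[0,0,0,0,0]}'
python3 -m jog '{"fingers":[0.6,0.6,0.6,0.6,0.6],"dp":[[-20,0,0],[-45,0,0],[-60,0,0],[-65,0,0],[-65,0,0]],"twist":[0,0,0,0,0]}'
python3 - <<'E'
from plant import r
from m import *
s=st(r);w=save(r,"wrist","w7");t=save(r,"top","t7");sc=save(r,"scene","s7")
c=np.array([.4992,.2109]);a=np.radians(-21.4);R=np.array([[np.cos(a),-np.sin(a)],[np.sin(a),np.cos(a)]])
print([proj(w,[*(c+R@(np.array(m)-M[0])),.0785]) for m in M])
A=cv2.resize(w["frame"][120:360,160:480,::-1],(400,300));B=cv2.resize(sc["frame"][230:350,360:520,::-1],(400,300),interpolation=cv2.INTER_CUBIC)
cv2.imwrite("pics/c7.png",np.hstack([A,B]))
E
```

```text
time_s: 25.75
tcp_pos: [0.5522, 0.191, 0.1012]
eef_rot: [146.3, 89.8, 177.6]
contact_force: [-0.7, 0.4, 0.3]
gripper_width: 0.0377
time_s: 26.25
tcp_pos: [0.5521, 0.1909, 0.1134]
eef_rot: [151.6, 89.7, -177.1]
contact_force: [0.4, -0.2, -0.6]
gripper_width: 0.0527
time_s: 26.75
tcp_pos: [0.5537, 0.1913, 0.2272]
eef_rot: [88.2, 89.9, 119.5]
contact_force: [-0.3, 1.1, -0.5]
gripper_width: 0.0525
time_s: 27.25
tcp_pos: [0.5539, 0.1913, 0.2931]
eef_rot: [51.0, 89.8, 82.3]
contact_force: [-0.5, 0.1, -0.5]
gripper_width: 0.0523
t 27.25 tcp [0.5539 0.1913 0.2931] F [-0.5  0.1 -0.5] M [-0.01  0.06 -0.04] w 0.0523 jawyaw 121.3 j6 -96.7 xtool [ 0.0004  0.0028 -1.    ]
[array([367.2689, 179.9549]), array([318.8991, 260.3782]), array([272.8729, 203.5661])]
```

View pics/c7.png

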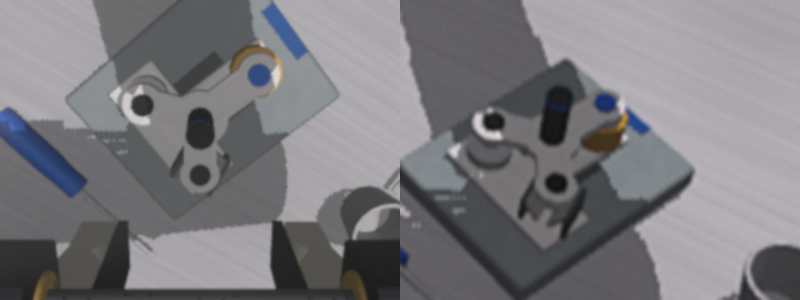

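Both views show the plate on its seats and upright: blue cap over the cone at wrist crop (259,76), flat cap (142,105), groove cap (200,175). One numeric check of position and level:

```bash
python3 - <<'E'
from m import *
w=load("w7");t=load("t7");s=load("s7")
B=([0,0,0],[180,255,75])
ow=[blob(w,(367,180),[100,120,40],[130,255,255],12)[0],blob(w,(319,260),*B,12)[0],blob(w,(273,203.5),*B,12)[0]]
os_=[blob(s,(360+605*.4-160,230+102*.4),[105,120,40],[130,255,255],6)[0],blob(s,(360+555*.4-160,230+183*.4),[0,0,0],[180,255,90],7)[0],blob(s,(360+493*.4-160,230+122*.4),[0,0,0],[180,255,90],6)[0]]
print(ow,os_)
for a,b,n in zip(ow,os_,["cone","groove","flat"]): print(n,onz(w,a,.0785),tri([(w,a),(s,b)]))
print(rigid(M,[onz(w,a,.0785)[:2] for a in ow]))
E
```

```text
[array([366.9429, 179.7143]), array([319.5528, 259.7538]), array([273.7512, 203.7321])] [array([441.5, 270.5]), array([422.0294, 302.9412]), array([397.2549, 278.1765])]
cone [0.4992 0.2105 0.0785] (array([0.4997, 0.21  , 0.076 ]), [0.992890646850826, 0.9928906468508346])
groove [0.5896 0.214  0.0785] (array([0.5912, 0.2138, 0.0746]), [0.9382706196224632, 0.9382706196224064])
flat [0.564  0.1475 0.0785] (array([0.565 , 0.1467, 0.0752]), [0.8696274065772719, 0.8696274065773574])
(array([0.5509, 0.1907]), np.float64(-21.02526175508688), array([[ 0.5124, -0.2473],
       [-0.341 , -0.2498],
       [-0.1714,  0.497 ]]))
```

```bash
python3 -c "
from plant import r
print(r.close_job(), r.get_state()['time_s'])"
```

```text
the job is handed in; nothing more can be done
the job is handed in; nothing more can be done
```

The plate is seated on the checking base with its blue foot in the cone, and I handed the job in at about 27.5 s. I gripped it by the black post, lowered it onto the seats, nudged it in x, y and yaw at light load until the side forces were close to zero, then bore down and let go.

- **Bearing down:** the tool pushed with about 7.5 N on average for about 1.3 s. Before that the push had stepped up through about 4, 5.7 and 6.4 N over roughly 2 s. Counting the plate's own weight of about 3.7 N, the seats carried about 11 to 12 N, under the 15 N limit.
- **Position after release:** in the wrist view the blue foot is within about 0.5 mm of the measured cone centre. The plate's yaw is -21.0°, against -21.4° measured for the carrier. The post height at contact matched the expected home height to about 0.1 mm.
- **Level:** the three caps came out at 76.0, 74.6 and 75.2 mm from two views, so the plate is level as far as the cameras can tell (about 1.5 mm). All three read 2.5 to 4 mm below the expected 78.5 mm, which I put down to the calibration difference between the cameras. I have no finer check of level than the forces.
- **Calibration disagreement:** the cameras differed by 2 to 4 mm in absolute position, so I relied on shifts measured with one camera at a time.
- **Surroundings:** the gripper only closed on the post, and the turquoise look-alike was not approached. I did not re-measure the other objects afterwards.

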